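# Demagnetise the mainspring barrel

### The arm

A 6-joint arm with a two-finger parallel gripper is mounted at the origin on the work surface. World frame = base frame: x ahead of the robot, y to its left, z up, the work surface at z = 0. Lengths are in m, angles in rad, forces in N, time in s.
With the tool pointing down it reaches from about 0.35 to 0.85 m from the base axis. Payload 8.1 kg.
Tool frame: the origin (TCP) lies at the very end of the fingers, on their centre line; the grasp point (between the pads) lies 19 mm behind it; z points along the fingers, y is the direction in which the jaws open and shut (so a half turn about z gives the same grasp; the last joint's range is limited). The gripper opens to 93 mm and grips with 3 to 60 N. Pads are 15 mm wide; open, the fingers measure 128 mm over their backs; the gripper's body (75 mm by 188 mm) begins 65 mm behind the grasp point.
Start: joints at [-1.237, 0.13, 1.488, -0, 1.523, -0.085], TCP at [0.244, -0.548, 0.219] pointing down, gripper open.
Joint ranges: [-2.96, 2.96], [-0.89, 2.26], [0.02, 2.5], [-1.34, 4.48], [0, 2.73], [-2.66, 2.66]. Speed limits (rad/s): [2.39, 2.39, 2.79, 3.14, 3.14, 3.14].

### API

Orientations are given as a rotation vector (axis times angle).
In Python, from plant import robot gives the robot as it stands.
- The arm moves only by the shell command python3 -m inch 'ROWS' [FORCE]. ROWS is JSON, a list that holds one entry, the list of rows, each a list of 7 numbers: the shift along the tool's x, y, z in cm, then the turn, a rotation vector about the tool's x, y, z in degrees, then the gripper command: -1 is fully open, 1 is shut, values between are in proportion. A call has 1 to 5 rows; each row shifts and turns the commanded pose from where the row before left it, along the tool's axes as they then stand; what a row does not reach is not made up. A row lasts 1/10 s, in which the tool goes at most 50 mm and 8.59 degrees, less where a joint would pass 70% of its speed; a pose out of reach is approached as far as the arm can. A call with a gripper value outside its range is refused whole. The fingers move at their own pace and stop on an object; FORCE is the grip in N (left out, the last holds). Time passes only in rows, so rows that do not move let the fingers close. It gives the time, the measured TCP pose, the force and the opening at its end, in the units of the state.
- robot.read_state(): the state, without advancing time (a new reading comes with each control period).
- robot.read_camera(name): name is "scene" or "side" or "wrist"; returns a dict with "image" (400x640x3 uint8, blue, green, red), "K" (3x3 intrinsics, pixels), "R" (3x3) and "t" (3): a world point X has camera coordinates R X + t; the wrist camera has in their place "tool_from_camera" (4x4, takes a point from camera to tool coordinates, whose origin is the TCP and whose axes are the flange's). Camera axes: x right, y down, z forward; pixel columns grow to the right and rows downward; lengths in m; the calibration is good to about 2 mm. A picture is of the moment at which its call begins: read the wrist's pose just before it. There is no depth.
- robot.close_job(): hands the job in, once; it reports no verdict.
The state is a dict: "t": time; "q": joint angles; "dq": joint speeds; "joint_torque": joint torques, N m; "tool_pos": TCP position; "orientation": TCP orientation; "force": force on the tool from outside, world axes, zero at the start; "wrist_torque": the same for the moment, N m; "opening": finger opening in m.
Only numpy, scipy, OpenCV 4.12 (cv2) and the standard library are available. Lean on these libraries where they do the work, as an engineer would, in place of code of your own. Each camera call takes 0.05 s, during which the arm holds its last target. There are 200 camera calls.

### The job

Demagnetise the steel mainspring barrel where it lies on the cream unit: press the far end of the red rocker (the end away from the robot) fully down to switch the unit on, then press the round key well down and let it spring back, then press the near end of the rocker fully down so that the unit is switched off again. Use light touches of the fingertips only, keep off the square key, and leave the barrel, the ratchet wheel, the loupe and the screwdriver where they lie.

Things in the scene. Friction and masses are not known exactly. Their poses are not given: they have to be found in the camera images.
- demag: The demagnetizer: a cream enamel box, 180 mm along its own x (away from the robot), 290 mm along its own y, its top face 70 mm above the counter; it does not move. Origin at the centre of its underside, z up. On its top: a low aluminium pole plate with the barrel at the +y end (centre 88 mm from the middle), the red rocker in the middle, two key pods at the -y end (85 mm from the middle, one 45 mm towards +x, the other 45 mm towards -x; which key is where changes).
- rocker (a joint): Angle of the red rocker, 64 mm long (along the unit's x) and 32 mm wide, pivoting about the unit's y axis, 12 mm above the unit's top face. -0.25 rad: near end fully down, off (its start, roughly); 0 level; +0.25 rad: far end fully down, on. It has no spring and stays where it is left; a stiff pivot, about 2.5 N at a rib turns it. It counts as switched past 0.12 rad to either side.
- rocker_far (a point): Top of the round rib (24 mm wide, 4 mm high) across the rocker's far end, 26 mm from the pivot; it moves with the rocker, about 30 mm above the unit's top face when up and 18 mm when down. Press here to switch on.
- rocker_near (a point): The same on the rocker's near end (towards the robot). Press here to switch off.
- round_key (a joint): Travel of the round key, m: 0 up, 0.008 at the stop. Sprung: about 1.2 N starts it, 4.4 N takes it to the stop; 0.004 counts as pressed. It comes back up when let go.
- round_top (a point): Centre of the top of the round white key, 30 mm across, standing 16 mm above its pod; moves with the key.
- round_pod: The fixed black pod, 46 x 46 x 8 mm, that carries the round key, on top of the unit. Origin at the centre of its underside.
- square_key (a joint): Travel of the square key, like the round one: it must stay up, at 0.
- square_top (a point): Centre of the top of the square white key, 30 x 30 mm, standing 16 mm above its pod. Not to be pressed.
- square_pod: The fixed black pod, 46 x 46 x 8 mm, that carries the square key. Origin at the centre of its underside.
- barrel: The steel mainspring barrel, a loose toothed drum 55 mm across and 28 mm high with its arbor, lying on the pole plate. Origin at the centre of its underside. Leave it in place.
- wheel: Loose brass ratchet wheel, 50 mm across, 9 mm high, flat on the counter by the unit's -y end. Origin at the centre of its underside. Leave it.
- loupe: Loose tarnished nickel loupe, 38 mm across, 30 mm high, standing on the counter by the unit's +y end. Origin at the centre of its underside. Leave it.
- driver: Loose wooden-handled screwdriver, 140 mm long, lying on the counter at the unit's near side, along its own x, handle to -x. Leave it.
Mind the look-alikes: they are no part of the job. Leave any orange or yellow look-alike of the barrel alone.

How it is judged:
On the way, in this order (a step that is already met when the one before it is completed fails the run):
1. the rocker is switched on (far end down) (value of joint rocker above 0.12 rad), for 0.1 s.
2. the round key is pressed while the unit is on (value of joint round_key above 0.004 m and value of joint rocker above 0.12 rad), for 0.05 s.
3. the rocker is switched off again (near end down), the round key back up (value of joint rocker below -0.12 rad and value of joint round_key below 0.0015 m), for 0.2 s.
At the end, for the whole second after the job is handed in: The rocker rests with its near end down (beyond 0.12 rad to the off side), both keys are up (within 1.5 mm), and the barrel, wheel, loupe and screwdriver lie within 15 mm of where they started (all of step 3 and value of joint square_key below 0.0015 m and distance of each of barrel, wheel, loupe, driver from where it was at the start of the episode below 0.015 m and linear speed of barrel below 0.02 m/s); the robot touches nothing.
It fails at once if the round key is pressed (over 3 mm) while the unit is not switched on (value of joint round_key above 0.003 m and value of joint rocker below 0.12 rad).
It fails at once if the square key is pressed (over 3 mm) (value of joint square_key above 0.003 m).
It fails at once if the unit, rocker or a key is pressed harder than 25 N (contact force between any of the fingers, the arm and demag above 25 N or contact force between any of the fingers, the arm and round_pod above 25 N or contact force between any of the fingers, the arm and square_pod above 25 N).
It fails at once if the barrel, wheel, loupe or screwdriver is lifted, carried or pushed more than 15 mm (distance of any of barrel, wheel, loupe, driver from where it was at the start of the episode above 0.015 m).
It also fails if it takes over 48 s, if anything falls off the work surface, if the arm or the gripper's body presses on something with over 40 N, if the wrist force passes 120 N, or if a joint passes its speed limit or range.

## Working session

There is one attempt and no reset: what is moved stays moved. The work goes in short steps, Python scripts to look and compute and a shell command to move; the robot and the scene stay as the last step left them, time stands still between calls to the robot, and variables do not carry over. Pictures are saved under pics/ and viewed, about 8 in all and at most 12, crops included, and the job is handed in when it is done.

```bash
mkdir -p pics; python3 - <<'E'
from plant import robot
import cv2,pickle
s=robot.read_state();print({k:s[k] for k in("t","tool_pos","orientation","force","opening")})
d={}
for n in("scene","side"):
    c=robot.read_camera(n);d[n]=c;cv2.imwrite(f"pics/{n}0.png",c["image"]);print(n,c["K"],c["R"],c["t"])
pickle.dump(d,open("cams.pkl","wb"))
E
```

```text
{'t': 0.0, 'tool_pos': array([ 0.24381912, -0.54760646,  0.21760939]), 'orientation': array([-3.07121299e+00, -6.52674082e-01,  4.16155684e-04]), 'force': array([-0.13599803, -0.66480333, -0.03532503]), 'opening': 0.0926803301224278}
scene [[435.76279509   0.         324.7154661 ]
 [  0.         435.76279509 195.13948966]
 [  0.           0.           1.        ]] [[ 0.52028501  0.8538599   0.01505945]
 [ 0.54197909 -0.31651524 -0.77850933]
 [-0.65997134  0.41320864 -0.62745234]] [-0.31861772 -0.21111772  1.23732005]
side [[371.24785963   0.         319.30322093]
 [  0.         371.24785963 198.56148893]
 [  0.           0.           1.        ]] [[-0.9946543  -0.10263537  0.01134901]
 [-0.08152847  0.71311072 -0.69629463]
 [ 0.06337136 -0.69349771 -0.71766635]] [0.52484688 0.0870304  0.74401569]
```

View pics/scene0.png

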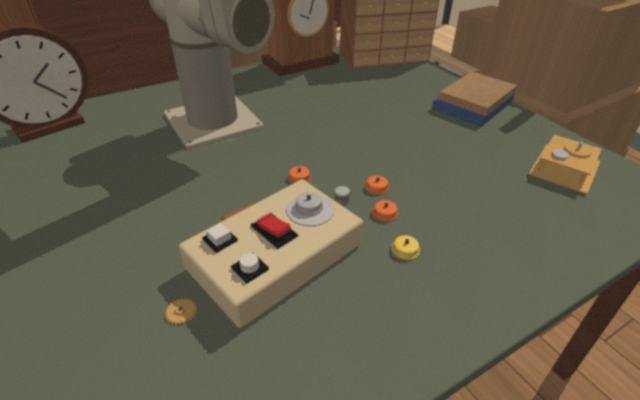

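View pics/side0.png

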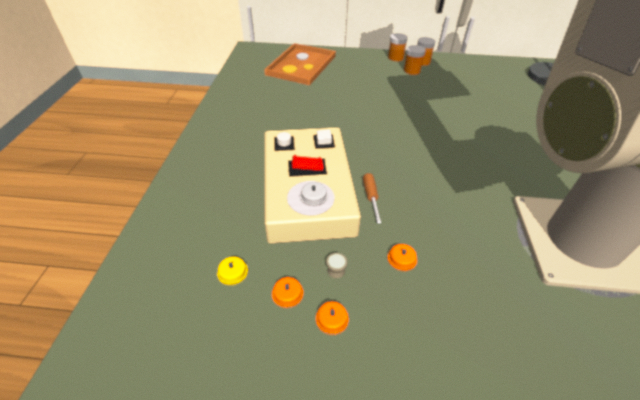

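Both views show the round key on the far side (scene 249,260) and the square key on the near side (218,232). The rocker is at (273,227) and the barrel at (308,204). I'll zoom in once for accurate pixels.

```bash
python3 - <<'E'
import cv2,numpy as np
a=cv2.imread("pics/scene0.png")[180:320,175:370];b=cv2.imread("pics/side0.png")[120:245,250:380]
a=cv2.resize(a,None,fx=4,fy=4,interpolation=cv2.INTER_CUBIC)
cv2.imwrite("pics/ca.png",a)
cv2.imwrite("pics/cb.png",cv2.resize(b,None,fx=4,fy=4,interpolation=cv2.INTER_CUBIC))
E
```

```text
(no output)
```

View pics/ca.png

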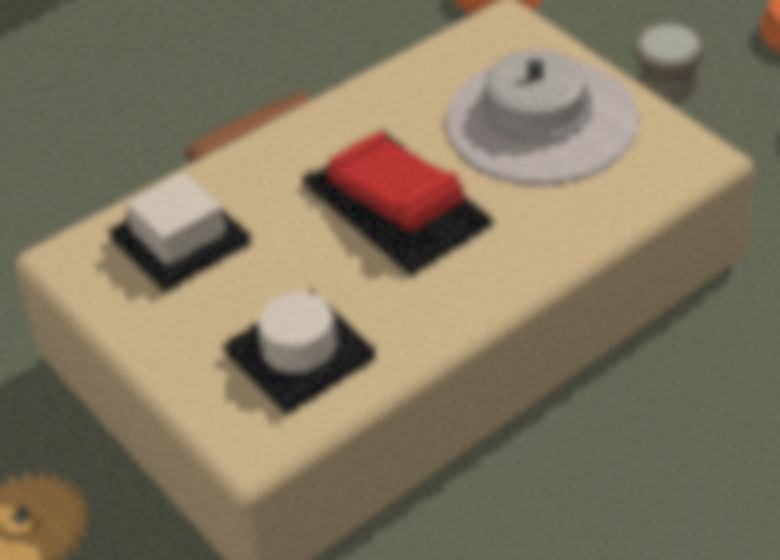

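View pics/cb.png

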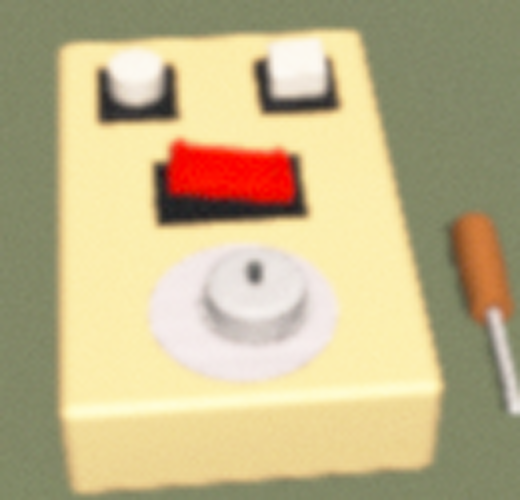

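Crop pixels read off for the fit:

| Point | Scene crop | Side crop |
|---|---|---|
| Round top | (297,316) | (136,68) |
| Square top | (175,204) | (297,55) |
| Pole plate centre | (541,118) | (244,312) |
| Box top corners | (18,260), (752,163), (247,500), (510,2) | (60,40), (62,410), (440,385), (360,32) |

```bash
cat >fit.py <<'E'
import numpy as np,pickle
from scipy.optimize import least_squares
d=pickle.load(open("cams.pkl","rb"))
# unit coords -> crop px scene, side
P=[((.045,-.085,.094),(297,316),(136,68)),((-.045,-.085,.094),(175,204),(297,55)),((0,.088,.073),(541,118),(244,312)),
((.09,-.145,.069),(247,502),(60,38)),((-.09,-.145,.069),(17,262),(362,30)),((.09,.145,.069),(753,165),(62,412)),((-.09,.145,.069),(510,0),(442,387))]
off={"scene":(175,180),"side":(250,120)}
def W(p,v): 
    c,s=np.cos(p[2]),np.sin(p[2]);return np.array([p[0]+c*v[0]-s*v[1],p[1]+s*v[0]+c*v[1],v[2]])
def proj(n,X):
    k=d[n];u=k["K"]@(k["R"]@X+k["t"]);return u[:2]/u[2]
def res(p,names=("scene","side")):
    return np.concatenate([proj(n,W(p,v))-(np.array(px)/4-.375+off[n]) for v,*q in P for n,px in zip(("scene","side"),q) if n in names])
if __name__=="__main__":
    for nm in (("scene",),("side",),("scene","side")):
        r=least_squares(res,[.5,-.1,0],args=(nm,),loss="soft_l1");p=r.x;print(nm,p.round(4),np.round(res(p,nm),1))
    for n,v in dict(round=(.045,-.085,.094),square=(-.045,-.085,.094),far=(.026,0,.1),near=(-.026,0,.1),barrel=(0,.088,.1)).items():print(n,W(p,v).round(4))
E
python3 fit.py
```

```text
('scene',) [ 0.5643 -0.0788  0.2111] [ 0.3  0.6  0.   0.2  0.5 -0.6 -0.6  1.6 -2.2 -1.   2.3 -1.  -0.2 -2.1]
('side',) [ 0.5627 -0.0805  0.201 ] [ 0.2 -1.   0.3  0.2 -0.1 -1.2 -0.   0.9 -0.2 -0.7 -1.2  0.6  1.   0.3]
('scene', 'side') [ 0.5632 -0.0791  0.2065] [-0.3  0.2 -0.3 -0.6 -0.4 -0.3 -0.2  0.5  0.3 -0.8 -0.2 -0.7 -1.5  1.
 -0.7  1.4 -2.5 -1.6 -0.8 -0.5  2.  -1.  -1.2  1.3 -0.2 -2.3  1.1  0.6]
round [ 0.6247 -0.153   0.094 ]
square [ 0.5366 -0.1715  0.094 ]
far [ 0.5887 -0.0737  0.1   ]
near [ 0.5378 -0.0844  0.1   ]
barrel [0.5452 0.0071 0.1   ]
```

```bash
cat >to.py <<'E'
import sys,numpy as np
from scipy.spatial.transform import Rotation as R
from plant import robot
from fit import W
T=dict(round=(.045,-.085),far=(.026,0),near=(-.026,0))
def go(p,yaw=None):
    s=robot.read_state();M=R.from_rotvec(s["orientation"]).as_matrix()
    print("t",s["t"],"pos",s["tool_pos"].round(4),"F",s["force"].round(2),"open",round(s["opening"],3),"xyaw deg",np.degrees(np.arctan2(M[1,0],M[0,0])).round(2),"tilt",M[2,:2].round(4))
    P=(.5632,-.0791,.2065)
    for n,v in T.items(): print(n,(100*M.T@(W(P,(*v,.15))-s["tool_pos"])).round(2),"cm to z=.15")
go(0)
E
python3 -m inch '[[[0,0,0,0,0,6.1,1],[0,0,0,0,0,6.1,1],[2,-2,0,0,0,0,1],[3,-2.5,0,0,0,0,1],[3,-2.5,0,0,0,0,1]]]' 20; python3 to.py
```

```text
t: 0.6
tool_pos: [0.3081, -0.4622, 0.218]
orientation: [-3.124, -0.32, 0.0]
force: [0.3, -0.1, 0.1]
opening: 0.0578
t 0.6 pos [ 0.3081 -0.4622  0.218 ] F [ 0.31 -0.14  0.14] open 0.058 xyaw deg 11.71 tilt [-0.0002 -0.001 ]
round [ 37.27 -23.84   6.81] cm to z=.15
far [ 35.36 -32.34   6.82] cm to z=.15
near [ 30.16 -32.33   6.82] cm to z=.15
```

```bash
python3 -m inch '[[[3,-2.8,0,0,0,0,1],[3,-2.8,0,0,0,0,1],[3,-2.8,0,0,0,0,1],[3,-2.8,0,0,0,0,1],[3,-2.8,0,0,0,0,1]]]'; python3 -m inch '[[[3,-2.8,0,0,0,0,1],[3,-2.8,0,0,0,0,1],[3,-2.8,0,0,0,0,1],[3,-2.8,0,0,0,0,1],[2,-2,0,0,0,0,1]]]';python3 -m inch '[[[0,0,0,0,0,0,1],[0,0,0,0,0,0,1]]]'; python3 to.py
```

```text
t: 1.1
tool_pos: [0.4267, -0.2939, 0.2183]
orientation: [-3.125, -0.323, 0.001]
force: [0.9, -0.5, -0.1]
opening: 0.0174
t: 1.6
tool_pos: [0.5372, -0.1353, 0.2182]
orientation: [-3.124, -0.325, 0.001]
force: [0.7, -0.8, -0.1]
opening: 0.0004
t: 1.8
tool_pos: [0.5361, -0.1373, 0.2181]
orientation: [-3.125, -0.325, 0.002]
force: [-1.3, -0.6, 0.4]
opening: 0.0005
t 1.8 pos [ 0.5361 -0.1373  0.2181] F [-1.25 -0.62  0.35] open 0.001 xyaw deg 11.89 tilt [-0.0011 -0.0002]
round [8.35 3.37 6.8 ] cm to z=.15
far [ 6.46 -5.13  6.8 ] cm to z=.15
near [ 1.26 -5.14  6.81] cm to z=.15
```

```bash
cat >wr.py <<'E'
import sys,cv2,numpy as np
from scipy.spatial.transform import Rotation as R
from plant import robot
from fit import W
s=robot.read_state();c=robot.read_camera("wrist");M=R.from_rotvec(s["orientation"]).as_matrix()
C=c["tool_from_camera"];im=cv2.resize(c["image"],None,fx=1.25,fy=1.25)
for v in [(.045,-.085,.094),(-.045,-.085,.094),(.026,0,.1),(-.026,0,.088),(0,.088,.073),(.09,-.145,.07),(-.09,-.145,.07),(.09,.145,.07),(-.09,.145,.07)]:
    X=M.T@(W((.5632,-.0791,.2065),v)-s["tool_pos"]);x=C[:3,:3].T@(X-C[:3,3]);u=c["K"]@x;u=u[:2]/u[2]
    print(v,u.round(1));cv2.drawMarker(im,tuple(int(a) for a in u*1.25),(0,255,0),0,14,1)
cv2.imwrite(sys.argv[1],im)
E
python3 wr.py pics/w1.png
```

```text
(0.045, -0.085, 0.094) [358.3 111.7]
(-0.045, -0.085, 0.094) [355.5 197.8]
(0.026, 0, 0.1) [273.4 131.6]
(-0.026, 0, 0.088) [277.9 179.7]
(0, 0.088, 0.073) [200.4 154.1]
(0.09, -0.145, 0.07) [414.8  66.6]
(-0.09, -0.145, 0.07) [401.2 227.4]
(0.09, 0.145, 0.07) [135.6  66.8]
(-0.09, 0.145, 0.07) [164.4 227.6]
```

View pics/w1.png

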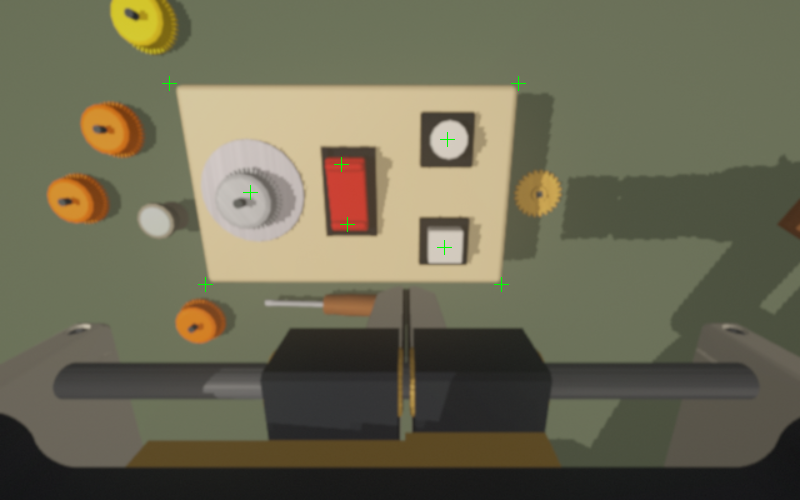

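The wrist view confirms the fit. The keys and plate lie within 2–3 px of their marks, at about 1 px/mm. The rocker sits about 3 mm towards -y of its marks, so I'll shift for that.

```bash
python3 -m inch '[[[3.2,-2.5,0,0,0,0,1],[3.3,-2.4,0,0,0,0,1],[0,0,3.5,0,0,0,1],[0,0,3.5,0,0,0,1],[0,0,2.5,0,0,0,1]]]'; python3 -m inch '[[[0,0,0,0,0,0,1],[0,0,0.5,0,0,0,1],[0,0,0,0,0,0,1]]]'; python3 to.py
```

```text
t: 2.35
tool_pos: [0.5885, -0.0775, 0.121]
orientation: [-3.125, -0.321, 0.004]
force: [-0.6, 0.8, -1.2]
opening: 0.0008
t: 2.65
tool_pos: [0.5906, -0.0774, 0.1201]
orientation: [3.124, 0.321, 0.003]
force: [-0.2, 0.0, 0.0]
opening: 0.0003
t 2.65 pos [ 0.5906 -0.0774  0.1201] F [-0.16  0.    0.03] open 0.0 xyaw deg 11.73 tilt [0.0018 0.0009]
round [ 1.81  8.1  -2.98] cm to z=.15
far [-0.11 -0.4  -3.  ] cm to z=.15
near [-5.31 -0.39 -3.  ] cm to z=.15
```

```bash
python3 -m inch '[[[0,0,1,0,0,0,1],[0,0,0.6,0,0,0,1],[0,0,0.3,0,0,0,1],[0,0,0,0,0,0,1]]]'; python3 -m inch '[[[0,0,0.3,0,0,0,1],[0,0,0.2,0,0,0,1],[0,0,0,0,0,0,1]]]';python3 -m inch '[[[0,0,0.2,0,0,0,1],[0,0,0.2,0,0,0,1],[0,0,0,0,0,0,1]]]'
```

```text
t: 3.05
tool_pos: [0.5898, -0.0764, 0.0992]
orientation: [-3.125, -0.323, 0.001]
force: [-0.4, -0.7, 0.4]
opening: 0.0008
t: 3.35
tool_pos: [0.5909, -0.0764, 0.0954]
orientation: [3.124, 0.323, 0.003]
force: [4.0, 1.0, 3.5]
opening: 0.0005
t: 3.65
tool_pos: [0.5896, -0.0766, 0.0902]
orientation: [-3.125, -0.323, 0.001]
force: [1.9, -0.9, 2.7]
opening: 0.0005
```

```bash
python3 -m inch '[[[0,0,0.15,0,0,0,1],[0,0,0,0,0,0,1],[0,0,0,0,0,0,1]]]';python3 -m inch '[[[0,0,0.15,0,0,0,1],[0,0,0,0,0,0,1],[0,0,0,0,0,0,1]]]'
```

```text
t: 3.95
tool_pos: [0.5893, -0.0765, 0.0886]
orientation: [-3.125, -0.323, 0.002]
force: [1.4, 0.0, 1.1]
opening: 0.0004
t: 4.25
tool_pos: [0.5896, -0.0765, 0.0874]
orientation: [-3.125, -0.323, 0.001]
force: [0.3, -0.2, 3.5]
opening: 0.0004
```

```bash
python3 -m inch '[[[0,0,0.12,0,0,0,1],[0,0,0,0,0,0,1],[0,0,0,0,0,0,1]]]'; python3 -m inch '[[[0,0,-2,0,0,0,1],[0,0,-2,0,0,0,1],[0,0,0,0,0,0,1],[-2,0,0,0,0,0,1],[-3,0,0,0,0,0,1]]]';python3 -m inch '[[[-3,0,-2,0,0,0,1],[-3,0,-2,0,0,0,1],[0,0,0,0,0,0,1],[0,0,0,0,0,0,1]]]'; python3 to.py; python3 wr.py pics/w2.png
```

```text
t: 4.55
tool_pos: [0.5898, -0.0765, 0.0871]
orientation: [3.125, 0.323, -0.0]
force: [-3.9, 1.1, 8.9]
opening: 0.0007
t: 5.05
tool_pos: [0.5404, -0.0864, 0.125]
orientation: [-3.124, -0.324, 0.002]
force: [-0.3, -0.3, -0.7]
opening: 0.0006
t: 5.45
tool_pos: [0.4821, -0.0991, 0.1659]
orientation: [3.125, 0.322, 0.001]
force: [0.3, -0.5, 0.3]
opening: 0.0007
t 5.45 pos [ 0.4821 -0.0991  0.1659] F [ 0.25 -0.5   0.3 ] open 0.001 xyaw deg 11.75 tilt [0.0005 0.0002]
round [12.86  8.19  1.6 ] cm to z=.15
far [10.94 -0.31  1.59] cm to z=.15
near [ 5.74 -0.3   1.59] cm to z=.15
(0.045, -0.085, 0.094) [430.3  49.8]
(-0.045, -0.085, 0.094) [419.4 165.1]
(0.026, 0, 0.1) [320.7  75.6]
(-0.026, 0, 0.088) [321.3 142.5]
(0, 0.088, 0.073) [222.8 111.7]
(0.09, -0.145, 0.07) [499.2  -5.2]
(-0.09, -0.145, 0.07) [467.4 205.6]
(0.09, 0.145, 0.07) [142.   -4.1]
(-0.09, 0.145, 0.07) [176.4 206.5]
```

View pics/w2.png

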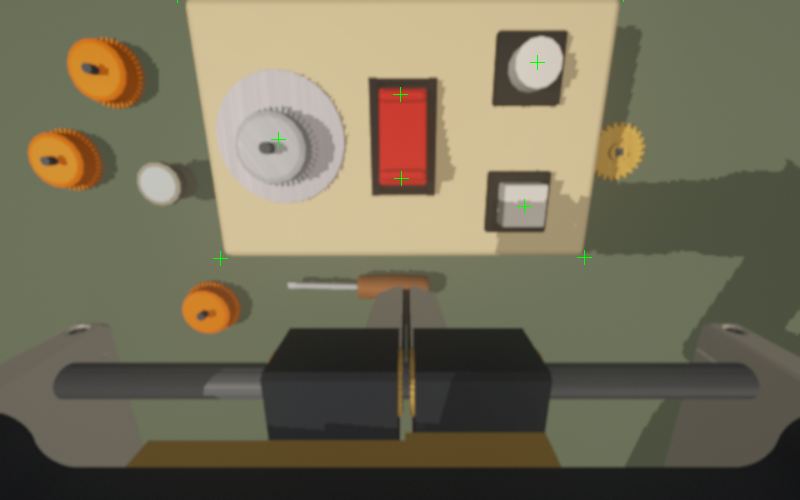

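The near rib is now up at (402,180), and the press met the stop at z=0.087 with 9 N, so the unit is on. The round key's mark at (537,62) sits on its top, so I'll go to the key.

```bash
python3 -m inch '[[[3,2,0,0,0,0,1],[3.2,2,0,0,0,0,1],[3.2,2.1,0,0,0,0,1],[3.3,2.1,0,0,0,0,1],[0,0,0,0,0,0,1]]]'; python3 -m inch '[[[0,0,2.5,0,0,0,1],[0,0,2.5,0,0,0,1],[0,0,0.8,0,0,0,1],[0,0,0,0,0,0,1],[0,0,0,0,0,0,1]]]'; python3 to.py
```

```text
t: 6.0
tool_pos: [0.6254, -0.1538, 0.1608]
orientation: [-3.123, -0.322, 0.008]
force: [-0.9, 0.9, -0.7]
opening: 0.0003
t: 6.5
tool_pos: [0.6236, -0.1531, 0.1089]
orientation: [3.125, 0.323, 0.0]
force: [-0.1, 0.3, -0.1]
opening: 0.0004
t 6.5 pos [ 0.6236 -0.1531  0.1089] F [-0.1   0.32 -0.12] open 0.0 xyaw deg 11.81 tilt [0.0003 0.0001]
round [ 0.11  0.02 -4.11] cm to z=.15
far [-1.79 -8.48 -4.11] cm to z=.15
near [-6.99 -8.47 -4.11] cm to z=.15
```

```bash
python3 -m inch '[[[0,0,1,0,0,0,1],[0,0,0.5,0,0,0,1],[0,0,0.3,0,0,0,1],[0,0,0,0,0,0,1]]]';python3 -m inch '[[[0,0,0.2,0,0,0,1],[0,0,0.1,0,0,0,1],[0,0,0,0,0,0,1],[0,0,0,0,0,0,1]]]'
```

```text
t: 6.9
tool_pos: [0.6235, -0.1533, 0.0905]
orientation: [3.125, 0.323, 0.001]
force: [0.2, -0.2, 2.0]
opening: 0.0005
t: 7.3
tool_pos: [0.6235, -0.1533, 0.0878]
orientation: [3.125, 0.323, 0.001]
force: [0.3, 0.1, 4.5]
opening: 0.0006
```

```bash
python3 -m inch '[[[0,0,0.15,0,0,0,1],[0,0,0,0,0,0,1],[0,0,0,0,0,0,1]]]'; python3 -m inch '[[[0,0,-2.5,0,0,0,1],[0,0,-3,0,0,0,1],[0,0,-2,0,0,0,1],[0,0,0,0,0,0,1]]]'; python3 to.py
```

```text
t: 7.6
tool_pos: [0.6236, -0.1533, 0.0863]
orientation: [3.125, 0.323, 0.001]
force: [0.1, 0.8, 4.9]
opening: 0.0004
t: 8.0
tool_pos: [0.6252, -0.1539, 0.1645]
orientation: [3.123, 0.323, 0.008]
force: [-0.2, -0.5, 0.9]
opening: 0.0004
t 8.0 pos [ 0.6252 -0.1539  0.1645] F [-0.21 -0.47  0.88] open 0.0 xyaw deg 11.8 tilt [0.0047 0.0028]
round [-0.04 -0.1   1.45] cm to z=.15
far [-1.94 -8.6   1.41] cm to z=.15
near [-7.14 -8.59  1.39] cm to z=.15
```

```bash
python3 -m inch '[[[-2.4,-2.8,0,0,0,0,1],[-2.4,-2.8,0,0,0,0,1],[-2.3,-2.7,0,0,0,0,1],[0,0,2.5,0,0,0,1],[0,0,2.5,0,0,0,1]]]'; python3 -m inch '[[[0,0,0,0,0,0,1],[0,0,0.5,0,0,0,1],[0,0,0,0,0,0,1],[0,0,0,0,0,0,1]]]'; python3 to.py
```

```text
t: 8.5
tool_pos: [0.5361, -0.0858, 0.1098]
orientation: [3.125, 0.324, 0.001]
force: [1.0, -0.1, 0.1]
opening: 0.0006
t: 8.9
tool_pos: [0.5375, -0.0869, 0.1068]
orientation: [3.125, 0.322, 0.002]
force: [0.2, 0.4, 0.4]
opening: 0.0004
t 8.9 pos [ 0.5375 -0.0869  0.1068] F [0.17 0.38 0.39] open 0.0 xyaw deg 11.78 tilt [0.001  0.0005]
round [ 7.18  8.26 -4.31] cm to z=.15
far [ 5.28 -0.24 -4.32] cm to z=.15
near [ 0.08 -0.23 -4.32] cm to z=.15
```

```bash
python3 -m inch '[[[0,0,0.5,0,0,0,1],[0,0,0.3,0,0,0,1],[0,0,0.2,0,0,0,1],[0,0,0.2,0,0,0,1],[0,0,0,0,0,0,1]]]';python3 -m inch '[[[0,0,0.2,0,0,0,1],[0,0,0.2,0,0,0,1],[0,0,0.15,0,0,0,1],[0,0,0,0,0,0,1],[0,0,0,0,0,0,1]]]'
```

```text
t: 9.4
tool_pos: [0.5367, -0.0868, 0.0939]
orientation: [3.125, 0.323, -0.001]
force: [-0.7, -0.4, 1.8]
opening: 0.0006
t: 9.9
tool_pos: [0.5369, -0.0863, 0.0882]
orientation: [-3.125, -0.323, -0.0]
force: [0.7, 0.2, -1.2]
opening: 0.0007
```

```bash
python3 -m inch '[[[0,0,0.15,0,0,0,1],[0,0,0,0,0,0,1],[0,0,0,0,0,0,1]]]'; python3 -m inch '[[[0,0,0.12,0,0,0,1],[0,0,0,0,0,0,1],[0,0,0,0,0,0,1]]]'
```

```text
t: 10.2
tool_pos: [0.537, -0.0864, 0.0873]
orientation: [-3.125, -0.323, -0.0]
force: [-3.0, 0.6, 4.9]
opening: 0.0003
t: 10.5
tool_pos: [0.5371, -0.0864, 0.087]
orientation: [-3.125, -0.323, -0.001]
force: [-5.6, 0.5, 12.2]
opening: 0.0003
```

At the stop (z=0.087, 12 N). I'll retract and check.

```bash
python3 -m inch '[[[0,0,-2,0,0,0,1],[0,0,-3,0,0,0,1],[-2,0,-3,0,0,0,1],[-3,0,-2,0,0,0,1],[-2,0,0,0,0,0,1]]]'; python3 -m inch '[[[0,0,0,0,0,0,1],[0,0,0,0,0,0,1],[0,0,0,0,0,0,1]]]'; python3 to.py; python3 wr.py pics/w3.png
python3 - <<'E'
from plant import robot
import cv2
a=robot.read_camera("side")["image"];b=cv2.imread("pics/side0.png")
cv2.imwrite("pics/s3.png",cv2.resize(cv2.hconcat([b[110:300,210:430],a[110:300,210:430]]),None,fx=1.8,fy=1.8,interpolation=cv2.INTER_CUBIC))
E
```

```text
t: 11.0
tool_pos: [0.4692, -0.1015, 0.1892]
orientation: [3.123, 0.323, 0.008]
force: [-0.0, 0.2, -0.1]
opening: 0.0004
t: 11.3
tool_pos: [0.4687, -0.1006, 0.1851]
orientation: [-3.124, -0.323, 0.001]
force: [0.2, -0.7, 0.3]
opening: 0.0003
t 11.3 pos [ 0.4687 -0.1006  0.1851] F [ 0.18 -0.72  0.29] open 0.0 xyaw deg 11.8 tilt [-0.0004 -0.0006]
round [14.19  8.33  3.5 ] cm to z=.15
far [12.29 -0.17  3.51] cm to z=.15
near [ 7.09 -0.17  3.51] cm to z=.15
(0.045, -0.085, 0.094) [425.3  37.1]
(-0.045, -0.085, 0.094) [415.4 147.1]
(0.026, 0, 0.1) [322.6  61.2]
(-0.026, 0, 0.088) [322.9 125.7]
(0, 0.088, 0.073) [230.  97.]
(0.09, -0.145, 0.07) [490.3 -14. ]
(-0.09, -0.145, 0.07) [461.4 187.9]
(0.09, 0.145, 0.07) [154.9 -13.2]
(-0.09, 0.145, 0.07) [185.2 188.4]
```

View pics/w3.png

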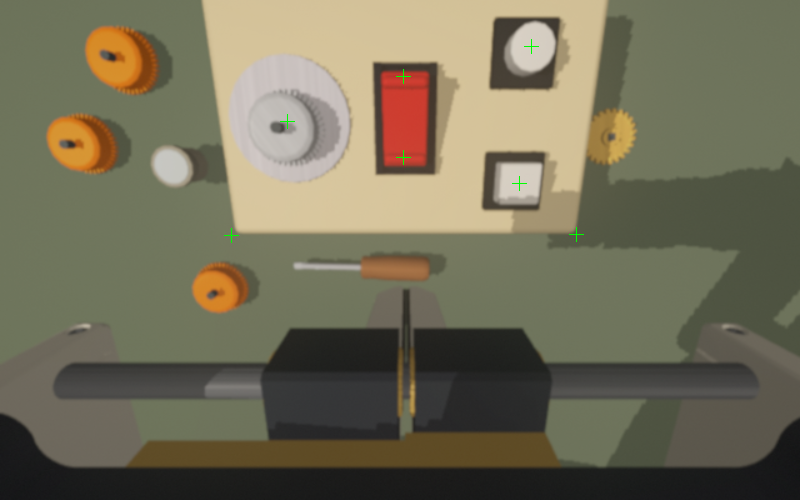

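View pics/s3.png

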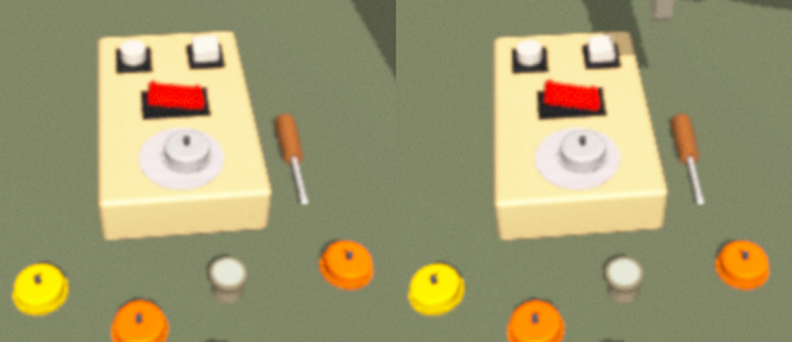

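The before/after side views match: far rib up, near end down, keys up, and the loose parts unmoved. The arm is clear, so I'll hand it in.

```bash
python3 -c "
from plant import robot
print(robot.close_job())"
```

```text
the job is handed in; nothing more can be done
None
```

I carried out the whole sequence with closed fingertips and handed the job in at about 11.4 s; the hand-in reports no verdict.

- **Switch on:** I pressed the rocker's far end down to its stop, at z = 0.087 m and about 9 N. The wrist picture afterwards showed the near end up.
- **Round key:** I pressed it to z = 0.086 m, about 7–8 mm of travel at 4.9 N, then let it go. I inferred the travel from the fingertip height and the force, because the key can't be read directly.
- **Switch off:** I pressed the rocker's near end down to its stop, at z = 0.087 m. Force peaked at about 12 N, the highest I read, against the 25 N limit.

The last wrist and side pictures, compared with the start, showed:
- The rocker's near end is down.
- Both keys are up.
- The barrel, loupe and screwdriver are unmoved in the side view. The wheel lay outside that crop, but the wrist view shows it still by the unit's -y end.
- The arm is clear, with the fingertips about 0.1 m above the unit's top and back on the robot's side.

The square key was never touched.

One check disagreed slightly: the rocker sat about 3 mm towards -y of my fitted position in the wrist view. I shifted the presses for that, and the finger width covered it.

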